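Turn over the upside-down vial carrier and lock it in the dock

TASK

Two white vial carriers stand on the worktop and one of them was put down upside down, its bores facing the worktop. Turn that one over, set it right way up and flat down between the corner guides of the metal loading dock (either end first), then slide the dock's keeper fully home so that its tongue locks into the groove in the carrier's end. Leave the other carrier standing where it is.

Things in the scene. Friction and masses are not known exactly. Their poses are not given: they have to be found in the camera images.
- carrier_1_center (a point): Middle of a loose white plastic block (vial carrier), 54 wide (its x) x 100 long (y) x 56 high (z) mm, 0.15 to 0.31 kg; stands steadily on any face; grasp the plain long sides, 54 apart. z points out of the face with eight 18 mm round bores: that face must be up, z down means upside down. A groove 14 mm deep crosses each 54 mm wide end, 9 to 21 mm from the plain bottom face.
- carrier_2_center (a point): Middle of a second, identical white vial carrier, same size and axes. At the start one of the two carriers is upside down (bores down, end grooves near the top), the other is right way up.
- dock_seat (a point): Centre of the dock's seat, on its fixed steel base plate (100 x 194 mm), 5 mm above the worktop; z up. Corner guides leave 59 (x) x 107 (y) mm for one carrier, its length along y; they are 14 mm high with flared lips to 24 mm. The middle 64 mm of the long sides is open for fingers. A seated carrier lies on the plate, its centre 28 mm above this point. The keeper is at the +y end.
- keeper_tab (a point): Point in the black upright tab of the keeper, 14 (dock's x) x 12 (y) x 36 (z) mm, 13 mm below its top, 23 mm above its foot, 46 mm above the worktop. It stands on a flat steel tongue between two rails (41 mm over their outsides, tops 25 mm below this point). It is 100 mm from the seat's centre along dock +y when fully back, 78 mm when home.
- keeper (a joint): Slide of the keeper, m: 0 fully back (seat free; it starts within 5 mm of this), 0.022 fully home (hard stop), the tongue then about 9 mm deep in the groove of a seated carrier. Moves along dock -y with about 2 N and stays where left. The tongue cannot enter a carrier that is upside down.

How it is judged:
On the way:
1. the carrier that was upside down lies right way up on the dock's seat, the keeper not yet home (angle between carrier_1_center's own z axis and vertical below 0.07 rad and horizontal distance between carrier_1_center and dock_seat below 0.008 m and z of carrier_1_center in the frame of dock_seat below 0.031 m and value of joint keeper below 0.012 m), for 0.2 s.
At the end, for the whole second after the job is handed in: The carrier that began upside down is bores up (tilt < 4 deg), flat on the dock's seat (centre within 8 mm sideways, at most 31 mm above it), along the dock (7 deg, either end first); keeper home (> 18 of 22 mm); the other carrier upright within 30 mm of its start (angle between carrier_1_center's own z axis and vertical below 0.07 rad and horizontal distance between carrier_1_center and dock_seat below 0.008 m and z of carrier_1_center in the frame of dock_seat below 0.031 m and angle between the y axis of carrier_1_center and the y axis of dock_seat, either way round below 0.12 rad and value of joint keeper above 0.018 m and angle between carrier_2_center's own z axis and vertical below 0.1 rad and distance of carrier_2_center from where it was at the start of the episode below 0.03 m); the robot touches nothing.
It fails at once if the carrier that was right way up is tipped over (angle between carrier_2_center's own z axis and vertical above 0.5 rad).
It also fails if it takes over 72 s, if anything falls off the work surface, if the arm or the gripper's body presses on something with over 40 N, if the wrist force passes 120 N, or if a joint passes its speed limit or range.

ROBOT

A 7-joint arm with a two-finger parallel gripper is mounted at the origin on a cart in front of the work surface, level with it; the furniture and walls round the work are solid. World frame = base frame: x ahead of the robot, y to its left, z up, the work surface at z = 0. Lengths are in m, angles in rad, forces in N, time in s.
With the tool pointing down it reaches from about 0.425 to 0.825 m from the base axis. Payload 3.6 kg.
Tool frame: the origin (TCP) lies at the very end of the fingers, on their centre line; the grasp point (between the pads) lies 19 mm behind it; z points along the fingers, y is the line along which they close (so a half turn about z gives the same grasp; the last joint's range is limited). The gripper opens to 93 mm and grips with 3 to 60 N. Pads are 15 mm wide; open, the fingers measure 128 mm over their backs; the gripper's body (75 mm by 188 mm) begins 65 mm behind the grasp point.
Start: joints at [-1.212, 0.615, -0.013, 1.423, 0.008, 1.103, -0.04], TCP at [0.245, 0.602, 0.219] pointing down, gripper open.
Joint ranges: [-3.12, 3.12], [-0.3, 2.06], [-1.34, 1.32], [0.26, 2.42], [-1.36, 4.5], [0.01, 1.98], [-2.84, 2.84]. Speed limits (rad/s): [2.79, 2.79, 3.14, 3.14, 3.14, 3.14, 3.14].

INTERFACE

Orientations are given as a unit quaternion [w, x, y, z].
In Python, from cell import arm, imaging, ticket gives the robot as it stands. The module is installed in compiled form; this text tells all that it offers.
- The arm moves only by the tool drive_tool, never from a script. Its arguments are lists of equal length, an entry for each row: "translation": the shift along the tool's x, y, z in units of 30 cm (1.0 is 30 cm), a list of three; "twist": the turn about the tool's z in units of 0.12 rad (1.0 is 0.12 rad); "gripper": the opening, from 0 (shut) to 1 (fully open). In form: {"translation": [[x, y, z], ...], "twist": [twist, ...], "gripper": [gripper, ...]}. A call has exactly 10 rows; each row shifts and turns the commanded pose from where the row before left it, along the tool's axes as they then stand; what a row does not reach is not made up. A row lasts 1/12 s, in which the tool goes at most 41.7 mm and 7.16 degrees, less where a joint would pass 70% of its speed; a pose out of reach is approached as far as the arm can. A call with a number of a shift or a turn outside -1 to 1 is refused whole. A call with a gripper value outside its range is refused whole. The fingers move at their own pace and stop on an object; the grip force is fixed at half the most. Time passes only in rows, so rows that do not move let the fingers close, or fill a call up. It gives the time, the measured TCP pose, the force, the opening and the grip force at its end, in the units of the state.
- arm.observe(): the state, without advancing time (a new reading comes with each control period).
- imaging.camera(name): name is "side" or "top"; returns the picture (400x640x3 uint8, red, green, blue); there is no depth.
- imaging.get_calibration(name): a dict with "K" (3x3 intrinsics, pixels), "dist_coeffs" ([k1, k2, p1, p2, k3] as OpenCV has them; the pictures are not rectified), "rvec" (rotation vector, rad) and "tvec" (3), from world to camera coordinates, as OpenCV has them. Camera axes: x right, y down, z forward; pixel columns grow to the right and rows downward; lengths in m; the calibration is good to about 2 mm. A picture is of the moment at which its call begins. get_calibration takes no time and is no camera call.
- ticket.job_done(): hands the job in; it is judged then, once.
The state is a dict: "time": time; "qpos": joint angles; "qvel": joint speeds; "joint_efforts": joint torques, N m; "eef_pos": TCP position; "eef_rot": TCP orientation; "contact_force": force on the tool from outside, world axes, zero at the start; "ft_torque": the same for the moment, N m; "grip_width": opening from 0.0 (shut) to 1.0 (fully open); "grip_force": force on a finger pad.
Only numpy, scipy, OpenCV 4.12 (cv2) and the standard library are available. Lean on these libraries where they do the work, as an engineer would, in place of code of your own. Each camera call takes 0.05 s, during which the arm holds its last target. There are 200 camera calls.

## Working session

There is one attempt and no reset: what is moved stays moved. The work goes in short steps, Python scripts to look and compute and a tool call to move; the robot and the scene stay as the last step left them, time stands still between calls to the robot, and variables do not carry over. Pictures are saved under pics/ and viewed, at most 14 in all, crops included, and the job is handed in when it is done.

Besides the shell and the picture viewer there is one more tool, called after "Request:" as name(argument=value, ...), one argument or row to a line, values as JSON. drive_tool: Moves the arm, as the interface text tells. Its arguments: {"type":"object","properties":{"translation":{"type":"array"},"twist":{"type":"array"},"gripper":{"type":"array"}},"required":["translation","twist","gripper"]}

```bash
mkdir -p pics
cat > h.py <<'E'
import numpy as np, cv2
from cell import arm, imaging, ticket
def cal(n):
    c=imaging.get_calibration(n); return [np.array(c[k],float) for k in("K","dist_coeffs","rvec","tvec")]
def ray(n,uv):
    K,d,r,t=cal(n); p=cv2.undistortPoints(np.array(uv,float).reshape(-1,1,2),K,d).reshape(-1,2)
    R=cv2.Rodrigues(r)[0]; return (-R.T@t.ravel()), np.c_[p,np.ones(len(p))]@R
def plane(n,uv,z):
    o,v=ray(n,uv); return o+v*((z-o[2])/v[:,2])[:,None]
def proj(n,P):
    K,d,r,t=cal(n); return cv2.projectPoints(np.array(P,float).reshape(-1,3),r,t,K,d)[0].reshape(-1,2)
def snap(n,f=None):
    im=imaging.camera(n)
    if f: cv2.imwrite(f"pics/{f}.png",im[...,::-1])
    return im
E
python3 - <<'E'
from h import *
a=snap("top"); b=snap("side")
cv2.imwrite("pics/s0.png",b[...,::-1]); cv2.imwrite("pics/t0.png",a[...,::-1])
for n in("top","side"): print(n,ray(n,[[320,200]]))
s=arm.observe(); print(s["eef_pos"],s["eef_rot"],s["grip_width"])
E
```

```text
top (array([0.38804645, 0.03035761, 1.17102532]), array([[ 0.10375863,  0.00777376, -0.99457514]]))
side (array([-0.16385525, -0.75740437,  0.49041694]), array([[ 0.58761744,  0.70881126, -0.3902524 ]]))
[0.24432534 0.60156462 0.2175949 ] [-2.16159101e-04  1.91680408e-01  9.81456698e-01 -1.15053136e-03] 0.996737519508469
```

View pics/t0.png

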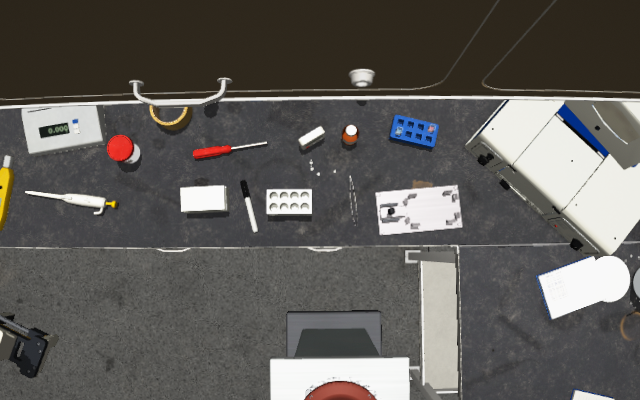

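View pics/s0.png

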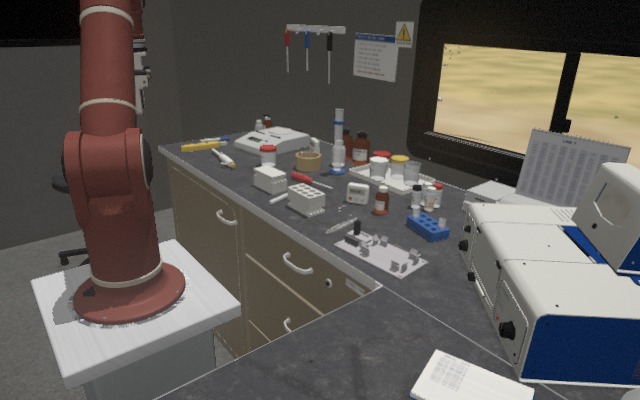

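The top view shows the upside-down carrier (plain top) at px (203,199), and the upright one (bores) at (289,202). The dock is at (419,210) with its black keeper tab at its left end, (390,212). The side view agrees: plain carrier (269,180), bored carrier (306,199), dock (380,252).

```bash
cat >> h.py <<'E'
def rect(im,box,thr=190,sat=40):
    x0,y0,x1,y1=box; c=im[y0:y1,x0:x1].astype(int)
    m=((c.min(2)>thr)&(c.max(2)-c.min(2)<sat)).astype(np.uint8)
    m=cv2.morphologyEx(m,cv2.MORPH_CLOSE,np.ones((9,9)))
    k=max(cv2.findContours(m,0,2)[0],key=cv2.contourArea)
    b=cv2.boxPoints(cv2.minAreaRect(k)); return b+[x0,y0], cv2.contourArea(k)
def pose(b,z,n="top"):
    P=plane(n,b,z); e=P[1:3]-P[0:2]; L=np.linalg.norm(e[:,:2],axis=1); i=L.argmax()
    return P.mean(0).round(4), L.round(4), np.degrees(np.arctan2(e[i,1],e[i,0])).round(1)%180
E
python3 - <<'E'
from h import *
a=cv2.imread("pics/t0.png")[...,::-1]
for n,bx,z in(("c1",(165,170,240,230),.056),("c2",(258,175,322,230),.056),("dock",(366,175,475,245),.005)):
    b,ar=rect(a,bx); print(n,b.round(1).tolist(),pose(b,z))
print("edge",plane("top",[[200,246],[420,246],[200,100]],0))
m=(a[195:230,375:405].max(2)<60); ys,xs=np.nonzero(m); print("tab",xs.mean()+375,ys.mean()+195,plane("top",[[xs.mean()+375,ys.mean()+195]],.055))
cv2.imwrite("pics/dz.png",np.hstack([cv2.resize(a[175:245,366:476,::-1],None,fx=4,fy=4,interpolation=2),cv2.resize(a[175:245,170:260,::-1],None,fx=4,fy=4,interpolation=2)]))
E
```

```text
c1 [[179.6, 187.4], [224.9, 185.1], [226.1, 208.8], [180.8, 211.1]] (array([0.5116, 0.3006, 0.056 ]), array([0.1029, 0.0532]), np.float64(92.1))
c2 [[267.0, 189.0], [311.0, 189.0], [311.0, 213.0], [267.0, 213.0]] (array([0.503 , 0.1078, 0.056 ]), array([0.0978, 0.0533]), np.float64(89.3))
dock [[375.5, 192.4], [457.2, 184.3], [461.5, 226.8], [379.8, 234.9]] (array([ 0.4851, -0.1891,  0.005 ]), array([0.193 , 0.0996]), np.float64(95.1))
edge [[ 0.40582131  0.31939939  0.        ]
 [ 0.4008073  -0.19050368  0.        ]
 [ 0.75516561  0.32571746  0.        ]]
tab 390.42857142857144 211.21428571428572 [[ 0.47783896 -0.11641089  0.055     ]]
```

View pics/dz.png

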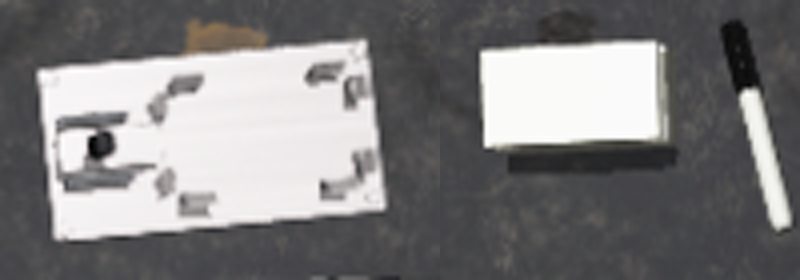

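```bash
cat >> h.py <<'E'
from scipy.spatial.transform import Rotation as Ro
def tool():
    s=arm.observe(); q=s["eef_rot"]; return s,Ro.from_quat([q[1],q[2],q[3],q[0]]).as_matrix()
def plan(P,yaw=None,n=10,g=1.0):
    """rows to reach TCP P with tool-x heading yaw (deg), n rows"""
    s,R=tool(); p=np.array(s["eef_pos"]); y0=np.degrees(np.arctan2(R[1,0],R[0,0]))
    d=0 if yaw is None else (yaw-y0+180)%360-180
    st=(np.array(P)-p)/n
    T=[[round(float(v),3) for v in Ro.from_euler('z',d/n*i,degrees=True).as_matrix().dot(R).T@st/.3] for i in range(n)]
    print("at",p.round(4),"yaw",round(y0,1),"g",round(s["grip_width"],3),"F",np.round(s["contact_force"],1),"t",s["time"])
    print("tw",round(-np.radians(d)/n/.12,3)); print(T)
E
python3 - <<'E'
from h import *
print("A end",plane("top",[[224.2,197.5],[180.3,199]],.056), "guides ctr",plane("top",[[366+261/4,175+135/4]],.015))
plan([.513,.252,.14],92.1,20)
E
```

```text
A end [[0.51229854 0.25222069 0.056     ]
 [0.51004455 0.35168949 0.056     ]] guides ctr [[ 0.48562853 -0.21614201  0.015     ]]
at [0.2443 0.6016 0.2176] yaw 157.9 g 0.997 F [-0.5  0.  -0. ] t 0.1
tw 0.478
[[-0.063, -0.037, 0.013], [-0.065, -0.033, 0.013], [-0.067, -0.03, 0.013], [-0.069, -0.026, 0.013], [-0.07, -0.022, 0.013], [-0.071, -0.018, 0.013], [-0.072, -0.014, 0.013], [-0.073, -0.009, 0.013], [-0.073, -0.005, 0.013], [-0.073, -0.001, 0.013], [-0.073, 0.003, 0.013], [-0.073, 0.008, 0.013], [-0.073, 0.012, 0.013], [-0.072, 0.016, 0.013], [-0.071, 0.02, 0.013], [-0.069, 0.024, 0.013], [-0.068, 0.028, 0.013], [-0.066, 0.032, 0.013], [-0.064, 0.036, 0.013], [-0.062, 0.039, 0.013]]
```

Request:
drive_tool(
  translation=[
    [-0.063,-0.037,0.013],
    [-0.065,-0.033,0.013],
    [-0.067,-0.03,0.013],
    [-0.069,-0.026,0.013],
    [-0.07,-0.022,0.013],
    [-0.071,-0.018,0.013],
    [-0.072,-0.014,0.013],
    [-0.073,-0.009,0.013],
    [-0.073,-0.005,0.013],
    [-0.073,-0.001,0.013],
  ],
  twist=[0.478,0.478,0.478,0.478,0.478,0.478,0.478,0.478,0.478,0.478],
  gripper=[1,1,1,1,1,1,1,1,1,1],
)

```text
time: 0.93
eef_pos: [0.3785, 0.4265, 0.1791]
eef_rot: [-0.0, 0.463, 0.887, -0.001]
contact_force: [-0.0, 0.0, 0.1]
grip_width: 1.002
grip_force: 0.0
```

Request:
drive_tool(
  translation=[
    [-0.073,0.003,0.013],
    [-0.073,0.008,0.013],
    [-0.073,0.012,0.013],
    [-0.072,0.016,0.013],
    [-0.071,0.02,0.013],
    [-0.069,0.024,0.013],
    [-0.068,0.028,0.013],
    [-0.066,0.032,0.013],
    [-0.064,0.036,0.013],
    [-0.062,0.039,0.013],
  ],
  twist=[0.478,0.478,0.478,0.478,0.478,0.478,0.478,0.478,0.478,0.478],
  gripper=[1,1,1,1,1,1,1,1,1,1],
)

```text
time: 1.77
eef_pos: [0.5134, 0.2525, 0.1401]
eef_rot: [-0.0, 0.695, 0.719, -0.0]
contact_force: [0.5, 1.2, 0.4]
grip_width: 1.002
grip_force: 0.0
```

Run:
```python
from h import *
plan([.513,.252,.048],92.1,8)
```

```text
at [0.5134 0.2525 0.1401] yaw 92.0 g 1.002 F [0.5 1.2 0.4] t 1.7667
tw -0.002
[[-0.0, -0.0, 0.038], [-0.0, -0.0, 0.038], [-0.0, -0.0, 0.038], [-0.0, -0.0, 0.038], [-0.0, -0.0, 0.038], [-0.0, -0.0, 0.038], [-0.0, -0.0, 0.038], [-0.0, -0.0, 0.038]]
```

Request:
drive_tool(
  translation=[
    [0,0,0.05],
    [0,0,0.06],
    [0,0,0.06],
    [0,0,0.06],
    [0,0,0.05],
    [0,0,0.027],
    [0,0,0],
    [0,0,0],
    [0,0,0],
    [0,0,0],
  ],
  twist=[0,0,0,0,0,0,0,0,0,0],
  gripper=[1,1,1,1,1,1,0.3,0.3,0.3,0.3],
)

```text
time: 2.6
eef_pos: [0.5139, 0.2538, 0.0496]
eef_rot: [0.0, 0.694, 0.72, 0.001]
contact_force: [-0.1, 0.6, 0.6]
grip_width: 0.761
grip_force: 0.0
```

Request:
drive_tool(
  translation=[
    [0,0,0],
    [0,0,0],
    [0,0,-0.02],
    [0,0,-0.04],
    [0,0,-0.04],
    [0,0,-0.04],
    [0,0,-0.04],
    [0,0,-0.03],
    [0,0,-0.03],
    [0,0,0],
  ],
  twist=[0,0,0,0,0,0,0,0,0,0],
  gripper=[0.3,0.3,0.3,0.3,0.3,0.3,0.3,0.3,0.3,0.3],
)

```text
time: 3.43
eef_pos: [0.5141, 0.2538, 0.1223]
eef_rot: [0.0, 0.694, 0.72, 0.001]
contact_force: [0.4, -0.1, -1.5]
grip_width: 0.57
grip_force: 30.0
```

Run:
```python
from h import *
s=snap("side"); t=snap("top")
cv2.imwrite("pics/p1.png",np.hstack([cv2.resize(s[80:230,200:330,::-1],None,fx=3,fy=3,interpolation=2)]))
print(arm.observe()["grip_width"],arm.observe()["eef_pos"],arm.observe()["contact_force"])
```

```text
0.5650700050732914 [0.51301551 0.25343792 0.12056581] [ 0.09840254  0.39300061 -3.46191162]
```

View pics/p1.png

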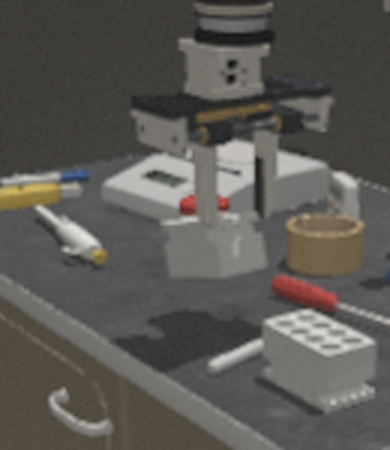

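Run:
```python
from h import *
def corners(deg,piv=(.253,.124)):
    a=np.radians(deg); u=np.array([np.cos(a),-np.sin(a)]); h=np.array([-np.sin(a),-np.cos(a)])
    out=[]
    for x in(.486,.540):
        for l,k in((-.006,-.004),(.094,-.004),(.094,.052),(-.006,.052)):
            q=np.array(piv)+l*u+k*h; out.append([x,*q])
    return out
for d in(0,30,60): print(d,((proj("side",corners(d))-[200,80])*3).astype(int).tolist())
```

```text
0 [[216, 220], [162, 196], [163, 249], [217, 275], [262, 211], [207, 188], [208, 240], [263, 265]]
30 [[214, 216], [169, 243], [184, 296], [231, 272], [261, 207], [213, 234], [229, 286], [277, 262]]
60 [[212, 215], [187, 286], [214, 326], [241, 256], [259, 206], [231, 275], [258, 314], [288, 246]]
```

The carrier is held by its -y end. Its lower-left corner is at crop px (168,275), so it has pivoted roughly 15–20° in the pads. I'll shake it vertically to help it swing further.

Request:
drive_tool(
  translation=[
    [0,0,-0.13],
    [0,0,0.12],
    [0,0,-0.13],
    [0,0,0.12],
    [0,0,-0.13],
    [0,0,0.12],
    [0,0,-0.13],
    [0,0,0.12],
    [0,0,-0.1],
    [0,0,0],
  ],
  twist=[0,0,0,0,0,0,0,0,0,0],
  gripper=[0.3,0.3,0.3,0.3,0.3,0.3,0.3,0.3,0.3,0.3],
)

```text
time: 4.37
eef_pos: [0.5134, 0.2534, 0.1606]
eef_rot: [-0.0, 0.694, 0.72, -0.002]
contact_force: [0.9, -0.4, -1.3]
grip_width: 0.563
grip_force: 30.0
```

```bash
cat >> h.py <<'E'
def white(im,box,thr=150):
    x0,y0,x1,y1=box; c=im[y0:y1,x0:x1].astype(int); m=((c.min(2)>thr)&(c.max(2)-c.min(2)<40)).astype(np.uint8)
    k=max(cv2.findContours(m,0,2)[0],key=cv2.contourArea); return cv2.approxPolyDP(k,2,True).reshape(-1,2)+[x0,y0]
def corners(deg,piv,x=.513):
    a=np.radians(deg); u=np.array([np.cos(a),-np.sin(a)]); h=np.array([-np.sin(a),-np.cos(a)])
    return [[x+dx,*(np.array(piv)+l*u+k*h)] for dx in(-.027,.027) for l,k in((-.006,-.004),(.094,-.004),(.094,.052),(-.006,.052))]
E
python3 - <<'E'
from h import *
s=snap("side"); e=arm.observe()["eef_pos"]; print(e)
cv2.imwrite("pics/p2.png",cv2.resize(s[40:200,200:330,::-1],None,fx=3,fy=3,interpolation=2))
for d in(0,20,40,60): print(d,((proj("side",corners(d,(e[1],e[2]+.004)))-[200,40])*3).astype(int).tolist())
E
```

```text
[0.51449428 0.25377401 0.16208049]
0 [[215, 297], [160, 275], [162, 329], [216, 353], [262, 288], [205, 268], [207, 321], [262, 344]]
20 [[214, 294], [163, 307], [175, 362], [226, 353], [261, 286], [208, 299], [219, 353], [272, 343]]
40 [[212, 293], [172, 339], [192, 389], [234, 345], [259, 285], [217, 330], [237, 379], [281, 336]]
60 [[211, 292], [185, 366], [212, 405], [240, 332], [258, 284], [230, 356], [258, 395], [287, 323]]
```

View pics/p2.png

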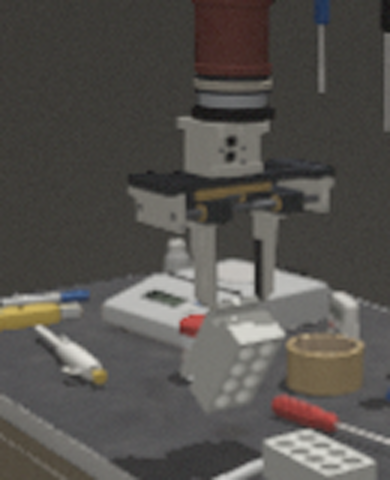

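Now it hangs at about 60° (near-side corners at crop px (207,300), (183,370), (212,412), (240,335)), bores facing -y and down. I'll set the low edge on the table and move the tool in an arc to stand the carrier on its end.

Request:
drive_tool(
  translation=[
    [0,0,0.05],
    [0,0,0.06],
    [0,0,0.06],
    [0,0,0.03],
    [0.03,0,0.001],
    [0.03,0,0.004],
    [0.03,0,0.007],
    [0.03,0,0.009],
    [0.03,0,0.012],
    [0.03,0,0.016],
  ],
  twist=[0,0,0,0,0,0,0,0,0,0],
  gripper=[0.3,0.3,0.3,0.3,0.3,0.3,0.3,0.3,0.3,0.3],
)

```text
time: 5.25
eef_pos: [0.513, 0.3131, 0.0932]
eef_rot: [-0.001, 0.693, 0.721, 0.007]
contact_force: [-2.2, 4.5, 11.6]
grip_width: 0.575
grip_force: 30.0
```

Run:
```python
from h import *
s=snap("side"); o=arm.observe(); e=o["eef_pos"]; print(e,o["contact_force"])
cv2.imwrite("pics/p3.png",cv2.resize(s[60:230,200:330,::-1],None,fx=3,fy=3,interpolation=2))
for d in(70,80,90): print(d,((proj("side",corners(d,(e[1],e[2]+.004)))-[200,60])*3).astype(int).tolist())
```

```text
[0.51238464 0.31568582 0.09180789] [-1.04550304  6.15494523  9.85274171]
70 [[178, 287], [163, 365], [190, 397], [207, 319], [223, 278], [207, 355], [234, 386], [252, 309]]
80 [[177, 287], [171, 374], [200, 399], [207, 310], [222, 278], [215, 363], [244, 387], [253, 301]]
90 [[177, 287], [179, 380], [209, 397], [207, 301], [222, 278], [223, 369], [253, 385], [253, 292]]
```

View pics/p3.png

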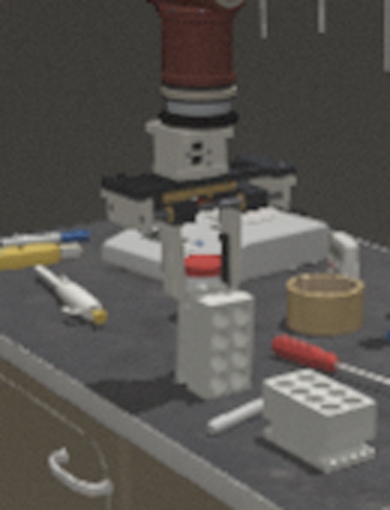

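The carrier stands on end (base corners at crop px (179,380), (210,398), (252,385)), matching the 90° prediction. Next I release it and move to the top corner on the bores side (-y).

Request:
drive_tool(
  translation=[
    [0,0,0],
    [0,0,0],
    [0,0,0],
    [0,0,0],
    [0,0,0],
    [-0.04,0,-0.005],
    [-0.06,0,-0.008],
    [-0.05,0,0],
    [-0.022,0,0],
    [0,0,0],
  ],
  twist=[0,0,0,0,0,0,0,0,0,0],
  gripper=[0.8,0.8,0.8,0.8,0.8,0.8,0.8,0.8,0.8,0.8],
)

```text
time: 6.13
eef_pos: [0.5137, 0.2523, 0.0919]
eef_rot: [0.001, 0.695, 0.719, -0.001]
contact_force: [0.0, 0.6, -0.4]
grip_width: 0.802
grip_force: 0.0
```

Run:
```python
from h import *
s=snap("side"); o=arm.observe(); e=o["eef_pos"]; print(e,o["contact_force"],o["grip_width"])
print(((proj("side",corners(90,(.3157,.096)))-[200,60])*3).astype(int).tolist())
m=white(s,(240,140,300,200),120); print(((m-[200,60])*3).tolist())
```

```text
[0.51345482 0.25436644 0.09183599] [-0.24760034 -0.06653188 -0.04297838] 0.8019105967561907
[[177, 287], [179, 380], [209, 397], [207, 301], [222, 278], [223, 369], [253, 385], [253, 292]]
[[120, 240], [123, 252], [183, 282], [174, 273], [183, 246]]
```

Run:
```python
from h import *
s=snap("side").astype(int).mean(2)
for r in(163,185,188): print(r,s[r,254:292].astype(int).tolist())
print("col",s[155:200,276].astype(int).tolist())
```

```text
163 [86, 86, 85, 92, 107, 125, 153, 150, 111, 111, 112, 116, 122, 118, 117, 111, 109, 113, 109, 107, 112, 121, 125, 129, 129, 124, 119, 118, 118, 100, 85, 83, 86, 85, 86, 86, 87, 90]
185 [83, 85, 88, 85, 96, 113, 119, 114, 112, 114, 114, 115, 114, 115, 115, 117, 121, 120, 116, 110, 112, 118, 123, 134, 135, 132, 127, 125, 118, 98, 79, 85, 87, 86, 88, 87, 109, 126]
188 [82, 76, 79, 69, 66, 90, 102, 102, 110, 113, 116, 116, 117, 115, 117, 123, 136, 141, 142, 139, 139, 133, 121, 126, 135, 137, 133, 125, 119, 96, 55, 61, 61, 90, 123, 153, 180, 181]
col [117, 144, 139, 146, 161, 156, 119, 122, 125, 131, 131, 131, 126, 123, 123, 125, 132, 132, 128, 123, 121, 122, 122, 127, 129, 127, 123, 120, 119, 119, 123, 127, 122, 121, 119, 119, 100, 70, 85, 83, 63, 75, 148, 193, 192]
```

Request:
drive_tool(
  translation=[
    [-0.08,0,-0.05],
    [-0.1,0,-0.05],
    [-0.1,0,0],
    [-0.1,0,0],
    [0,0,0],
    [0,0,0],
    [0,0,0],
    [0,0,0],
    [0,0,0],
    [0,0,0],
  ],
  twist=[0,0,0,0,0,0,0,0,0,0],
  gripper=[0.8,0.8,0.8,0.8,0.8,0.8,0.8,0.8,0.8,0.8],
)

```text
time: 7.07
eef_pos: [0.5172, 0.1435, 0.1215]
eef_rot: [-0.0, 0.693, 0.721, 0.0]
contact_force: [-0.8, -0.9, -0.3]
grip_width: 0.797
grip_force: 0.0
```

Run:
```python
from h import *
t=snap("top"); e=arm.observe()["eef_pos"]; print(e)
cv2.imwrite("pics/t4.png",cv2.resize(t[150:250,150:280,::-1],None,fx=4,fy=4,interpolation=2))
b,ar=rect(t,(170,165,222,230)); print(b.round(1).tolist(),ar,pose(b,.1))
```

```text
[0.51724399 0.14317348 0.12156091]
[[189.0, 185.0], [214.0, 185.0], [214.0, 210.0], [189.0, 210.0]] 573.5 (array([0.508 , 0.2928, 0.1   ]), array([0.0546, 0.0538]), np.float64(89.3))
```

View pics/t4.png

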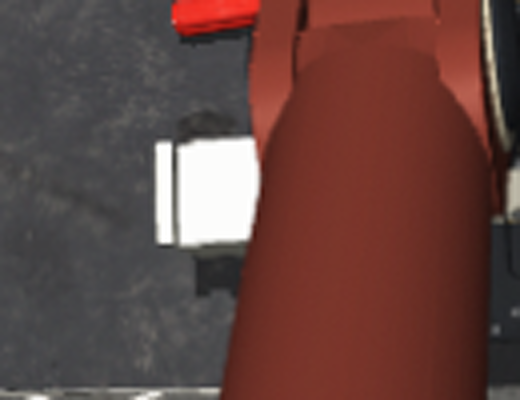

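The standing carrier shows at crop px (156–258, 138–247), the arm hiding its right edge. Its plain face is the left edge at image column 189, i.e. y=0.320, so the bores face is at y≈0.264 as predicted.

Run:
```python
from h import *
plan([.5135,.264,.1215],92,5)
```

```text
at [0.5172 0.1432 0.1216] yaw 92.3 g 0.798 F [-0.2  0.8 -0.2] t 7.1167
tw 0.008
[[0.081, 0.001, 0.0], [0.081, 0.001, 0.0], [0.081, 0.001, 0.0], [0.081, 0.0, 0.0], [0.081, 0.0, 0.0]]
```

Request:
drive_tool(
  translation=[
    [0.081,0,0],
    [0.081,0,0],
    [0.081,0,0],
    [0.081,0,0],
    [0.081,0,0],
    [0,0,0.04],
    [0,0,0.04],
    [0,0,0.016],
    [0,0,0],
    [0,0,0],
  ],
  twist=[0,0,0,0,0,0,0,0,0,0],
  gripper=[0.8,0.8,0.8,0.8,0.8,0.8,0.8,0.8,0.3,0.3],
)

```text
time: 7.95
eef_pos: [0.5129, 0.2631, 0.0929]
eef_rot: [0.0, 0.694, 0.72, -0.0]
contact_force: [-0.4, -0.9, 0.1]
grip_width: 0.701
grip_force: 0.0
```

Request:
drive_tool(
  translation=[
    [0,0,0],
    [0,0,0],
    [0,0,0],
    [0,0,-0.06],
    [0,0,-0.1],
    [0,0,-0.08],
    [0,0,0.1],
    [0,0,-0.13],
    [0,0,0.1],
    [0,0,-0.13],
  ],
  twist=[0,0,0,0,0,0,0,0,0,0],
  gripper=[0.3,0.3,0.3,0.3,0.3,0.3,0.3,0.3,0.3,0.3],
)

```text
time: 8.78
eef_pos: [0.5051, 0.2599, 0.1667]
eef_rot: [-0.004, 0.693, 0.72, -0.016]
contact_force: [-2.8, 0.5, -6.2]
grip_width: 0.569
grip_force: 30.0
```

Request:
drive_tool(
  translation=[
    [0,0,0.1],
    [0,0,-0.13],
    [0,0,0.1],
    [0,0,-0.13],
    [0,0,0.1],
    [0,0,-0.13],
    [0,0,0.1],
    [0,0,-0.13],
    [0,0,0.1],
    [0,0,0],
  ],
  twist=[0,0,0,0,0,0,0,0,0,0],
  gripper=[0.3,0.3,0.3,0.3,0.3,0.3,0.3,0.3,0.3,0.3],
)

```text
time: 9.62
eef_pos: [0.5109, 0.2625, 0.1856]
eef_rot: [-0.001, 0.694, 0.72, -0.003]
contact_force: [-1.7, -0.7, -3.5]
grip_width: 0.568
grip_force: 30.0
```

Run:
```python
from h import *
s=snap("side"); o=arm.observe(); e=o["eef_pos"]; print(e,o["contact_force"],o["grip_width"])
cv2.imwrite("pics/p5.png",cv2.resize(s[20:190,200:330,::-1],None,fx=3,fy=3,interpolation=2))
for d in(0,15,28):
    a=np.radians(d); u=np.array([-np.sin(a),-np.cos(a)]); w=np.array([np.cos(a),-np.sin(a)]) # u down, w toward plain
    P=[[e[0]+dx,*(np.array([e[1],e[2]+.0035])+l*u+k*w)] for dx in(-.027,.027) for l,k in((-.0035,-.004),(.0965,-.004),(.0965,.052),(-.0035,.052))]
    print(d,((proj("side",P)-[200,20])*3).astype(int).tolist())
```

```text
[0.51064498 0.2625388  0.18674287] [-0.1827382   0.39665708 -2.35414395] 0.5668024163963237
0 [[206, 330], [208, 431], [178, 417], [175, 318], [253, 323], [254, 421], [223, 408], [221, 311]]
15 [[205, 329], [222, 433], [192, 433], [175, 332], [253, 321], [268, 424], [237, 424], [222, 325]]
28 [[205, 328], [234, 430], [206, 443], [178, 344], [252, 321], [280, 420], [251, 433], [224, 337]]
```

View pics/p5.png

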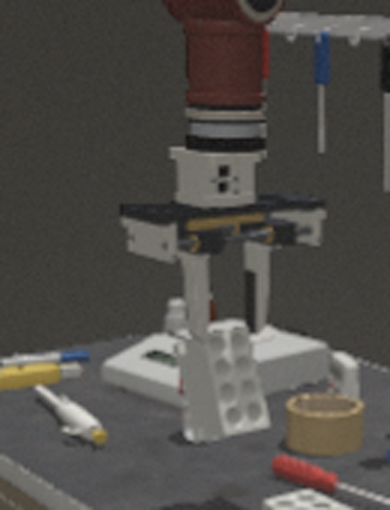

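The carrier is now tilted about 16°, its bores-side edge running from crop px (205,325) to (222,438), with its plain-side bottom edge lowest. I'll lower that edge to the table and arc the tool toward +y to lay the carrier on its plain face.

Run:
```python
from h import *
ph=np.radians(np.linspace(-12.3,61.7,16)); r=.1096
y=r*np.sin(ph); z=r*np.cos(ph); print(np.c_[np.diff(y),-np.diff(z)].__truediv__(.3).round(3).tolist())
plan([.5125,.2625,.1015],92.1,5)
```

```text
[[0.031, -0.005], [0.031, -0.003], [0.031, 0.0], [0.031, 0.003], [0.031, 0.005], [0.03, 0.008], [0.03, 0.011], [0.029, 0.013], [0.027, 0.016], [0.026, 0.018], [0.024, 0.02], [0.022, 0.022], [0.02, 0.024], [0.018, 0.026], [0.016, 0.027]]
at [0.5106 0.2625 0.1867] yaw 92.2 g 0.567 F [-0.2  0.4 -2.4] t 9.6667
tw 0.002
[[0.0, 0.002, 0.057], [0.0, 0.002, 0.057], [0.0, 0.002, 0.057], [0.0, 0.002, 0.057], [0.0, 0.002, 0.057]]
```

Request:
drive_tool(
  translation=[
    [0,0,0.06],
    [0,0,0.08],
    [0,0,0.08],
    [0,0,0.055],
    [0,0,0.01],
    [0.031,0,-0.005],
    [0.031,0,-0.003],
    [0.031,0,0],
    [0.031,0,0.003],
    [0.031,0,0.005],
  ],
  twist=[0,0,0,0,0,0,0,0,0,0],
  gripper=[0.3,0.3,0.3,0.3,0.3,0.3,0.3,0.3,0.3,0.3],
)

```text
time: 10.5
eef_pos: [0.5111, 0.3119, 0.104]
eef_rot: [-0.0, 0.693, 0.721, 0.001]
contact_force: [0.1, 0.8, -1.4]
grip_width: 0.573
grip_force: 30.0
```

Request:
drive_tool(
  translation=[
    [0.03,0,0.008],
    [0.03,0,0.011],
    [0.029,0,0.013],
    [0.027,0,0.016],
    [0.026,0,0.018],
    [0.024,0,0.02],
    [0.022,0,0.022],
    [0.02,0,0.024],
    [0.018,0,0.026],
    [0.016,0,0.027],
  ],
  twist=[0,0,0,0,0,0,0,0,0,0],
  gripper=[0.3,0.3,0.3,0.3,0.3,0.3,0.3,0.3,0.3,0.3],
)

```text
time: 11.33
eef_pos: [0.5096, 0.3888, 0.0506]
eef_rot: [-0.001, 0.692, 0.722, 0.005]
contact_force: [-0.3, 2.9, 3.1]
grip_width: 0.576
grip_force: 30.0
```

Run:
```python
from h import *
s=snap("side"); o=arm.observe(); e=o["eef_pos"]; print(e,o["contact_force"],o["grip_width"])
cv2.imwrite("pics/p6.png",cv2.resize(s[60:230,200:330,::-1],None,fx=3,fy=3,interpolation=2))
for d in(60,75,90):
    a=np.radians(d); u=np.array([-np.sin(a),-np.cos(a)]); w=np.array([np.cos(a),-np.sin(a)])
    P=[[e[0]+dx,*(np.array([e[1],e[2]+.0035])+l*u+k*w)] for dx in(-.027,.027) for l,k in((-.0035,-.004),(.0965,-.004),(.0965,.052),(-.0035,.052))]
    print(d,((proj("side",P)-[200,60])*3).astype(int).tolist())
```

```text
[0.50915086 0.38858881 0.04858559] [0.93173986 4.47924963 2.94850991] 0.5784235008666972
60 [[140, 312], [185, 381], [172, 416], [128, 348], [183, 303], [229, 370], [215, 405], [171, 339]]
75 [[139, 312], [189, 361], [183, 407], [134, 357], [183, 303], [233, 351], [226, 395], [177, 347]]
90 [[138, 313], [189, 339], [191, 391], [141, 362], [182, 304], [234, 328], [235, 379], [184, 352]]
```

View pics/p6.png

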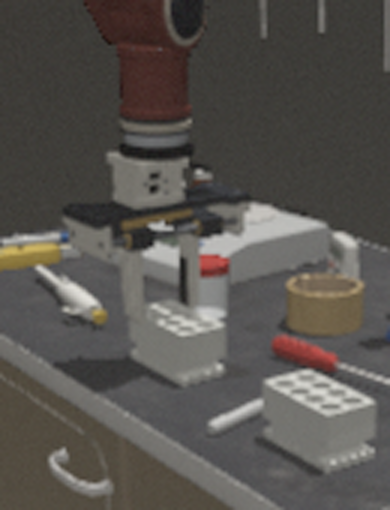

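The carrier is now bores up and flat, with its top face around crop px (178,322), and it's still gripped at its +y end. I'll release, move off and measure it from the top.

Request:
drive_tool(
  translation=[
    [0,0,0],
    [0,0,0],
    [0,0,0],
    [0,0,0],
    [0,0,0],
    [0.02,0,-0.08],
    [0.1,0,-0.08],
    [0.1,0,0],
    [0.1,0,0],
    [0,0,0],
  ],
  twist=[0,0,0,0,0,0,0,0,0,0],
  gripper=[0.85,0.85,0.85,0.85,0.85,0.85,0.85,0.85,0.85,0.85],
)

```text
time: 12.22
eef_pos: [0.5013, 0.4868, 0.096]
eef_rot: [-0.003, 0.691, 0.723, 0.002]
contact_force: [-1.5, 1.2, -0.0]
grip_width: 0.848
grip_force: 0.0
```

Run:
```python
from h import *
t=snap("top"); e=arm.observe()["eef_pos"]; print(e)
cv2.imwrite("pics/t7.png",np.hstack([cv2.resize(t[165:235,150:250,::-1],None,fx=4,fy=4,interpolation=2),cv2.resize(t[175:245,366:466,::-1],None,fx=4,fy=4,interpolation=2)]))
b,ar=rect(t,(155,165,238,230)); print(b.round(1).tolist(),ar,pose(b,.056))
b,ar=rect(t,(258,175,322,230)); print("c2",b.round(1).tolist(),ar,pose(b,.056))
```

```text
[0.50215082 0.48266604 0.0953871 ]
[[153.8, 189.1], [202.8, 186.5], [204.1, 210.6], [155.0, 213.2]] 1003.0 (array([0.5082, 0.3552, 0.056 ]), array([0.1126, 0.0542]), np.float64(92.2))
c2 [[267.0, 189.0], [311.0, 189.0], [311.0, 213.0], [267.0, 213.0]] 1055.5 (array([0.503 , 0.1078, 0.056 ]), array([0.0978, 0.0533]), np.float64(89.3))
```

View pics/t7.png

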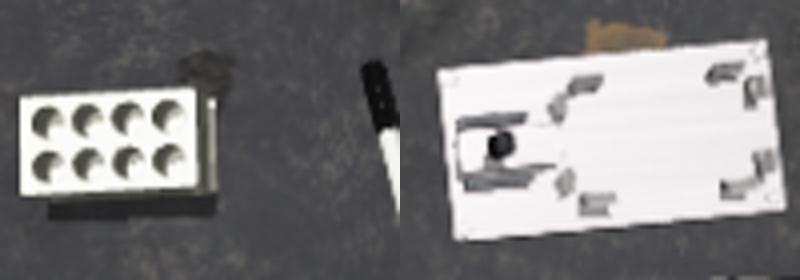

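The carrier lies bores up, its top face at crop px (20–199, 88–195). The dock's guides are unchanged, centred around right-crop px (261,137).

Run:
```python
from h import *
q=np.array([[20,97],[195,88],[199,186],[22,195]])/4+[150,165]
print("carrier",pose(q,.056))
d=np.array([[38,70],[366,40],[386,210],[55,240]])/4+[366,175]
print("dock",pose(d,.005))
for z in(.01,.015,.02): print(plane("top",[[431.2,209.2]],z))
s=cv2.imread("pics/s0.png")[...,::-1].astype(int); m=s[215:245,345:370].max(2)<55; ys,xs=np.nonzero(m); c=[xs.mean()+345,ys.mean()+215]
k=(xs.min()+345,xs.max()+345,ys.min()+215,ys.max()+215); print("side tab",c,k,m.sum())
t=cv2.imread("pics/t0.png")[...,::-1].astype(int); m=(t[195:230,375:405].max(2)<60); ys,xs=np.nonzero(m); print(xs.min()+375,xs.max()+375,ys.min()+195,ys.max()+195)
o1,v1=ray("top",[[390.4,211.2]]); o2,v2=ray("side",[c])
A=np.c_[v1[0],-v2[0]]; L=np.linalg.lstsq(A,o2-o1,rcond=None)[0]; print(o1+L[0]*v1[0],o2+L[1]*v2[0])
```

```text
carrier (array([0.5071, 0.3589, 0.056 ]), array([0.1005, 0.0551]), np.float64(92.2))
dock (array([ 0.4841, -0.1897,  0.005 ]), array([0.1935, 0.0998]), np.float64(94.6))
[[ 0.48500952 -0.2170583   0.01      ]]
[[ 0.48459194 -0.21599279  0.015     ]]
[[ 0.48417437 -0.21492729  0.02      ]]
side tab [np.float64(356.69444444444446), np.float64(227.59722222222223)] (np.int64(354), np.int64(360), np.int64(221), np.int64(234)) 72
388 393 208 214
[ 0.47904183 -0.11825985  0.04045776] [ 0.47931221 -0.11849495  0.04051043]
```

Run:
```python
from h import *
plan([.507,.359,.095],92.2,5)
```

```text
at [0.5022 0.4827 0.0954] yaw 92.5 g 0.851 F [-0.3 -0.  -0.5] t 12.2667
tw 0.009
[[-0.083, -0.0, 0.0], [-0.083, -0.0, 0.0], [-0.083, -0.0, 0.0], [-0.083, -0.0, 0.0], [-0.083, -0.0, 0.0]]
```

Request:
drive_tool(
  translation=[
    [-0.06,0,0],
    [-0.1,0,0],
    [-0.1,0,0],
    [-0.1,0,0],
    [-0.05,0,0],
    [0,0,0.05],
    [0,0,0.08],
    [0,0,0.08],
    [0,0,0.046],
    [0,0,0],
  ],
  twist=[0,0,0,0,0,0,0,0,0,0],
  gripper=[0.85,0.85,0.85,0.85,0.85,0.85,0.85,0.85,0.85,0.85],
)

```text
time: 13.1
eef_pos: [0.5071, 0.3519, 0.0158]
eef_rot: [-0.0, 0.694, 0.72, -0.004]
contact_force: [-0.3, -0.8, -0.8]
grip_width: 0.855
grip_force: 0.0
```

Request:
drive_tool(
  translation=[
    [0,0,0],
    [0,0,0],
    [0,0,0],
    [0,0,0],
    [0,0,0],
    [0,0,0],
    [0,0,-0.06],
    [0,0,-0.1],
    [0,0,-0.12],
    [0,0,-0.06],
  ],
  twist=[0,0,0,0,0,0,0,0,0,0],
  gripper=[0.3,0.3,0.3,0.3,0.3,0.3,0.3,0.3,0.3,0.3],
)

```text
time: 13.93
eef_pos: [0.5104, 0.356, 0.1244]
eef_rot: [0.0, 0.694, 0.72, 0.002]
contact_force: [0.9, 0.9, -1.6]
grip_width: 0.582
grip_force: 30.0
```

Run:
```python
from h import *
plan([.4858,-.215,.125],94.6,20)
s=snap("side").astype(int)
```

```text
at [0.5104 0.356  0.1244] yaw 92.2 g 0.582 F [ 0.9  0.9 -1.6] t 13.9333
tw -0.018
[[-0.095, -0.008, -0.0], [-0.095, -0.008, -0.0], [-0.095, -0.008, -0.0], [-0.095, -0.008, -0.0], [-0.095, -0.009, -0.0], [-0.095, -0.009, -0.0], [-0.095, -0.009, -0.0], [-0.095, -0.009, -0.0], [-0.095, -0.009, -0.0], [-0.095, -0.01, -0.0], [-0.095, -0.01, -0.0], [-0.095, -0.01, -0.0], [-0.095, -0.01, -0.0], [-0.095, -0.01, -0.0], [-0.095, -0.011, -0.0], [-0.095, -0.011, -0.0], [-0.095, -0.011, -0.0], [-0.095, -0.011, -0.0], [-0.095, -0.011, -0.0], [-0.095, -0.012, -0.0]]
```

Request:
drive_tool(
  translation=[
    [-0.05,-0.008,0],
    [-0.095,-0.008,0],
    [-0.105,-0.008,0],
    [-0.105,-0.009,0],
    [-0.105,-0.009,0],
    [-0.105,-0.009,0],
    [-0.105,-0.009,0],
    [-0.105,-0.009,0],
    [-0.105,-0.01,0],
    [-0.105,-0.01,0],
  ],
  twist=[-0.036,-0.036,-0.036,-0.036,-0.036,-0.036,-0.036,-0.036,-0.036,-0.036],
  gripper=[0.3,0.3,0.3,0.3,0.3,0.3,0.3,0.3,0.3,0.3],
)

```text
time: 14.82
eef_pos: [0.4985, 0.0575, 0.12]
eef_rot: [-0.001, 0.678, 0.735, -0.001]
contact_force: [0.3, 0.3, -3.0]
grip_width: 0.578
grip_force: 30.0
```

Request:
drive_tool(
  translation=[
    [-0.105,-0.01,0],
    [-0.105,-0.01,0],
    [-0.105,-0.011,0],
    [-0.105,-0.011,0],
    [-0.105,-0.011,0],
    [-0.105,-0.011,0],
    [-0.105,-0.011,0],
    [-0.105,-0.012,0],
    [-0.06,-0.01,0],
    [-0.03,0,0],
  ],
  twist=[0,0,0,0,0,0,0,0,0,0],
  gripper=[0.3,0.3,0.3,0.3,0.3,0.3,0.3,0.3,0.3,0.3],
)

```text
time: 15.65
eef_pos: [0.4914, -0.2255, 0.1201]
eef_rot: [-0.0, 0.68, 0.733, -0.002]
contact_force: [-0.3, -0.7, -2.0]
grip_width: 0.58
grip_force: 30.0
```

Run:
```python
from h import *
plan([.4858,-.220,.055],94.6,5)
s=snap("side"); plan([.4858,-.220,.055],94.6,5); e=np.array(arm.observe()["eef_pos"])
cv2.imwrite("pics/p8.png",cv2.resize(s[150:280,310:450,::-1],None,fx=4,fy=4,interpolation=2))
a=np.radians(94.6); d=np.array([np.cos(a),np.sin(a),0]); x=np.array([d[1],-d[0],0]); 
P=[e+[0,0,-.0158]+x*i*.027+d*(.005+j*.05)+np.array([0,0,k]) for i in(-1,1) for j in(-1,1) for k in(0,.056)]
print(((proj("side",P)-[310,150])*4).astype(int).tolist())
```

```text
at [ 0.4914 -0.2255  0.1201] yaw 94.3 g 0.58 F [-0.3 -0.7 -2. ] t 15.65
tw -0.008
[[0.004, -0.003, 0.043], [0.004, -0.003, 0.043], [0.004, -0.003, 0.043], [0.004, -0.003, 0.043], [0.004, -0.003, 0.043]]
at [ 0.4921 -0.2257  0.1203] yaw 94.3 g 0.58 F [ 0.5 -1.2 -1.9] t 15.7
tw -0.008
[[0.004, -0.004, 0.043], [0.004, -0.004, 0.043], [0.004, -0.004, 0.043], [0.004, -0.004, 0.043], [0.004, -0.004, 0.043]]
[[390, 313], [402, 211], [238, 250], [245, 153], [451, 282], [464, 183], [300, 224], [309, 130]]
```

View pics/p8.png

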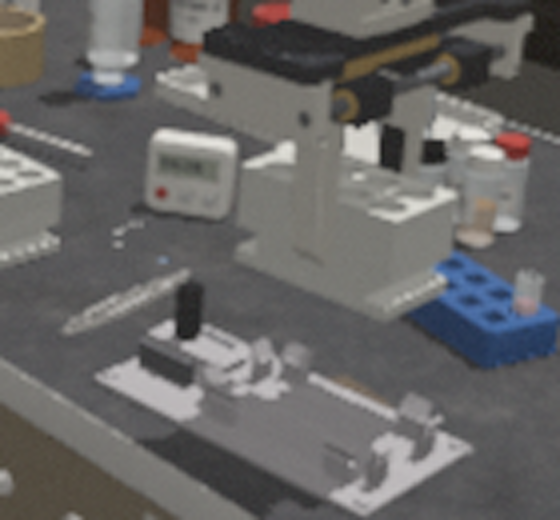

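The carrier is held level over the dock, its near-side bottom edge from crop px (237,255) to (383,319), close to the prediction. The dock lies below with its tab at (188,310). I'll shift slightly and lower to just above the lips.

Request:
drive_tool(
  translation=[
    [0.009,-0.009,0],
    [0.009,-0.008,0],
    [0,0,0.05],
    [0,0,0.07],
    [0,0,0.06],
    [0,0,0.04],
    [0,0,0],
    [0,0,0],
    [0,0,0],
    [0,0,0],
  ],
  twist=[-0.04,0,0,0,0,0,0,0,0,0],
  gripper=[0.3,0.3,0.3,0.3,0.3,0.3,0.3,0.3,0.3,0.3],
)

```text
time: 16.53
eef_pos: [0.4889, -0.2161, 0.0562]
eef_rot: [0.001, 0.676, 0.737, 0.0]
contact_force: [-0.4, -0.2, -2.3]
grip_width: 0.582
grip_force: 30.0
```

Run:
```python
from h import *
plan([.4862,-.2205,.02],94.6,8)
t=snap("top"); s=snap("side"); cv2.imwrite("pics/t9.png",t[...,::-1]); cv2.imwrite("pics/s9.png",s[...,::-1])
# predicted corners for carrier bottom z=e-.0165
e=np.array(arm.observe()["eef_pos"]); a=np.radians(94.6); d=np.array([np.cos(a),np.sin(a),0]); x=np.array([d[1],-d[0],0])
for j in(-1,1):
  for k in(0,.056):
    print(j,k,proj("side",[e-[0,0,.0165]+x*-.027+d*(.0055+j*.05)+np.array([0,0,k])]).round(1).tolist(), proj("top",[e-[0,0,.0165]+x*-.027+d*(.0055+j*.05)+np.array([0,0,k])]).round(1).tolist())
g=t.astype(int).mean(2)
for r in(202,208,214): print(r,g[r,385:445].astype(int).tolist())
```

```text
at [ 0.4889 -0.2161  0.0562] yaw 95.0 g 0.582 F [-0.4 -0.2 -2.3] t 16.5333
tw 0.007
[[-0.002, -0.001, 0.015], [-0.002, -0.001, 0.015], [-0.002, -0.001, 0.015], [-0.002, -0.001, 0.015], [-0.002, -0.001, 0.015], [-0.002, -0.001, 0.015], [-0.002, -0.001, 0.015], [-0.002, -0.001, 0.015]]
-1 0 [[399.7, 255.0]] [[454.4, 216.5]]
-1 0.056 [[402.4, 231.0]] [[461.0, 214.7]]
1 0 [[363.4, 237.9]] [[410.6, 220.7]]
1 0.056 [[365.0, 215.1]] [[415.0, 219.0]]
202 [247, 245, 240, 238, 235, 236, 237, 237, 234, 233, 231, 229, 231, 239, 244, 244, 244, 215, 145, 138, 162, 165, 172, 178, 178, 128, 75, 75, 238, 252, 243, 230, 198, 179, 179, 179, 161, 98, 75, 110, 171, 167, 175, 179, 178, 178, 66, 51, 93, 57, 238, 179, 8, 18, 18, 18, 41, 79, 75, 26]
208 [249, 249, 245, 234, 199, 105, 65, 40, 85, 199, 243, 246, 246, 246, 246, 246, 246, 245, 245, 245, 233, 182, 147, 147, 112, 126, 108, 75, 148, 244, 252, 252, 252, 251, 246, 240, 231, 238, 198, 176, 179, 179, 179, 174, 157, 112, 81, 50, 78, 79, 73, 177, 101, 107, 47, 15, 18, 18, 21, 40]
214 [247, 231, 137, 93, 56, 42, 90, 168, 216, 237, 245, 244, 244, 244, 243, 243, 244, 244, 244, 244, 243, 204, 145, 150, 142, 121, 123, 97, 76, 194, 247, 250, 249, 251, 252, 217, 179, 181, 122, 80, 88, 160, 174, 169, 178, 180, 180, 112, 56, 97, 64, 117, 174, 81, 146, 175, 175, 171, 146, 111]
```

Request:
drive_tool(
  translation=[
    [-0.01,-0.005,0],
    [-0.009,-0.005,0],
    [0,0,0],
    [0,0,0.02],
    [0,0,0.02],
    [0,0,0.02],
    [0,0,0.015],
    [0,0,0.015],
    [0,0,0],
    [0,0,0],
  ],
  twist=[0,0,0,0,0,0,0,0,0,0],
  gripper=[0.3,0.3,0.3,0.3,0.3,0.3,0.3,0.3,0.3,0.3],
)

```text
time: 17.47
eef_pos: [0.4884, -0.2232, 0.028]
eef_rot: [0.003, 0.676, 0.737, 0.001]
contact_force: [5.7, -1.5, -3.8]
grip_width: 0.579
grip_force: 29.9
```

Request:
drive_tool(
  translation=[
    [0,0.007,0],
    [0,0,0.005],
    [0,0,0.005],
    [0,0,0.005],
    [0,0,0.005],
    [0,0,0.005],
    [0,0,0.003],
    [0,0,0],
    [0,0,0],
    [0,0,0],
  ],
  twist=[0,0,0,0,0,0,0,0,0,0],
  gripper=[0.3,0.3,0.3,0.3,0.3,0.3,0.3,0.3,0.3,0.3],
)

```text
time: 18.3
eef_pos: [0.4883, -0.2204, 0.0235]
eef_rot: [-0.0, 0.675, 0.738, 0.002]
contact_force: [-1.3, 5.3, 27.8]
grip_width: 0.578
grip_force: 30.0
```

Run:
```python
from h import *
s=snap("side"); plan([.4862,-.2205,.02],94.6,8)
e=np.array(arm.observe()["eef_pos"]); a=np.radians(94.8); d=np.array([np.cos(a),np.sin(a),0]); x=np.array([d[1],-d[0],0])
for j in(-1,1):
  for k in(.005,.061):
    P=np.array([.4865,-.215,k])+x*-.027+d*j*.05; print(((proj("side",[P])-[320,180])*6).astype(int).tolist())
cv2.imwrite("pics/p10.png",cv2.resize(s[180:275,320:440,::-1],None,fx=6,fy=6,interpolation=2))
```

```text
at [ 0.4883 -0.2204  0.0236] yaw 95.1 g 0.581 F [-2.2  5.4 28.3] t 18.35
tw 0.01
[[0.0, -0.001, 0.001], [0.0, -0.001, 0.001], [0.0, -0.001, 0.001], [0.0, -0.001, 0.001], [0.0, -0.001, 0.001], [0.0, -0.001, 0.001], [0.0, -0.001, 0.001], [0.0, -0.001, 0.001]]
[[474, 541]]
[[490, 401]]
[[258, 434]]
[[268, 301]]
```

Request:
drive_tool(
  translation=[
    [0,0,-0.01],
    [0,0,0],
    [0,0,0],
    [0,0,0],
    [0,0,0],
    [0,0,0],
    [0,0,-0.06],
    [0,0,-0.1],
    [0,0,-0.12],
    [0,0,-0.08],
  ],
  twist=[0,0,0,0,0,0,0,0,0,0],
  gripper=[0.3,0.8,0.8,0.8,0.8,0.8,0.8,0.8,0.8,0.8],
)

```text
time: 19.18
eef_pos: [0.4878, -0.2229, 0.1328]
eef_rot: [0.001, 0.676, 0.737, -0.0]
contact_force: [1.1, -0.2, -0.1]
grip_width: 0.801
grip_force: 0.0
```

Run:
```python
from h import *
plan([.472,-.05,.13],94.8,8,)
```

```text
at [ 0.4878 -0.2229  0.1328] yaw 94.9 g 0.801 F [ 1.1 -0.2 -0.1] t 19.1833
tw 0.002
[[0.072, -0.0, 0.001], [0.072, -0.0, 0.001], [0.072, -0.0, 0.001], [0.072, -0.0, 0.001], [0.072, -0.0, 0.001], [0.072, -0.0, 0.001], [0.072, -0.001, 0.001], [0.072, -0.001, 0.001]]
```

Request:
drive_tool(
  translation=[
    [0.05,0,0],
    [0.08,0,0],
    [0.09,0,0],
    [0.09,0,0],
    [0.09,0,0],
    [0.08,0,0],
    [0.06,0,0],
    [0.015,0,0],
    [0,0,0],
    [0,0,0],
  ],
  twist=[0,0,0,0,0,0,0,0,0,0],
  gripper=[0,0,0,0,0,0,0,0,0,0],
)

```text
time: 20.02
eef_pos: [0.4733, -0.0577, 0.1307]
eef_rot: [0.0, 0.676, 0.737, -0.0]
contact_force: [0.5, -0.9, 0.8]
grip_width: 0.13
grip_force: 0.0
```

Run:
```python
from h import *
plan([.477,-.055,.035],94.8,8)
s=snap("side"); t=snap("top")
A=cv2.resize(s[185:275,325:435,::-1],None,fx=3.6,fy=3.6,interpolation=2); B=cv2.resize(t[170:260,365:475,::-1],None,fx=3.6,fy=3.6,interpolation=2)
cv2.imwrite("pics/p11.png",np.hstack([A,B]))
a=np.radians(94.8); d=np.array([np.cos(a),np.sin(a),0]); x=np.array([d[1],-d[0],0])
for j in(-1,1):
  for i in(-1,1):
    P=np.array([.4865,-.215,.061])+x*.027*i+d*j*.05; print(((proj("side",[P])-[325,185])*3.6).astype(int).tolist(),((proj("top",[P])-[365,170])*3.6+[396,0]).astype(int).tolist())
```

```text
at [ 0.4733 -0.0577  0.1307] yaw 94.9 g 0.13 F [ 0.5 -0.9  0.8] t 20.0167
tw 0.001
[[0.001, 0.002, 0.04], [0.001, 0.002, 0.04], [0.001, 0.002, 0.04], [0.001, 0.002, 0.04], [0.001, 0.002, 0.04], [0.001, 0.002, 0.04], [0.001, 0.002, 0.04], [0.001, 0.002, 0.04]]
[[276, 222]] [[733, 167]]
[[330, 193]] [[722, 80]]
[[142, 162]] [[572, 183]]
[[198, 137]] [[562, 95]]
```

View pics/p11.png

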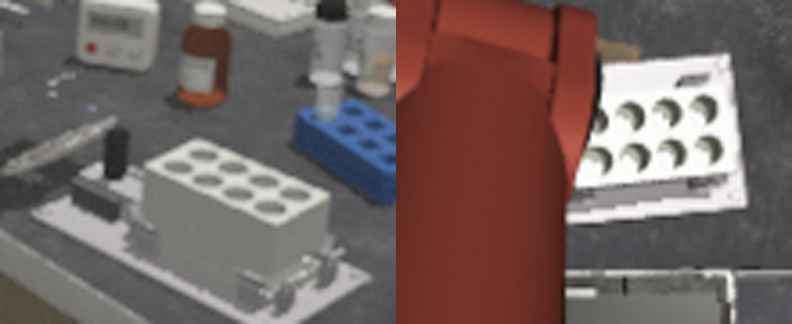

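The carrier sits bores up between the guides, its top corners at left-crop px (146,163), (200,138), (329,193), (276,225), within about 4 px of the prediction. The keeper tab is at (117,152). Next I push the keeper home with the closed fingers.

Request:
drive_tool(
  translation=[
    [0,0,0.06],
    [0,0,0.1],
    [0,0,0.1],
    [0,0,0.06],
    [0,0,0],
    [-0.03,0,0],
    [-0.03,0,0],
    [-0.03,0,0],
    [-0.03,0,0],
    [-0.03,0,0],
  ],
  twist=[0,0,0,0,0,0,0,0,0,0],
  gripper=[0,0,0,0,0,0,0,0,0,0],
)

```text
time: 20.95
eef_pos: [0.4779, -0.1031, 0.0358]
eef_rot: [0.001, 0.677, 0.736, 0.0]
contact_force: [0.3, -0.0, 0.5]
grip_width: 0.006
grip_force: 0.0
```

Request:
drive_tool(
  translation=[
    [-0.015,0,0],
    [-0.015,0,0],
    [-0.015,0,0],
    [-0.01,0,0],
    [-0.01,0,0],
    [-0.01,0,0],
    [0,0,0],
    [0,0,0],
    [0,0,0],
    [0,0,0],
  ],
  twist=[0,0,0,0,0,0,0,0,0,0],
  gripper=[0,0,0,0,0,0,0,0,0,0],
)

```text
time: 21.78
eef_pos: [0.4791, -0.1226, 0.0347]
eef_rot: [-0.001, 0.676, 0.737, 0.0]
contact_force: [-0.1, 4.8, 2.9]
grip_width: 0.003
grip_force: 2.5
```

Request:
drive_tool(
  translation=[
    [-0.007,0,0],
    [-0.007,0,0],
    [-0.007,0,0],
    [-0.007,0,0],
    [0,0,0],
    [0,0,0],
    [0,0,0],
    [0,0,0],
    [0,0,0],
    [0,0,0],
  ],
  twist=[0,0,0,0,0,0,0,0,0,0],
  gripper=[0,0,0,0,0,0,0,0,0,0],
)

```text
time: 22.62
eef_pos: [0.4789, -0.1227, 0.0348]
eef_rot: [-0.006, 0.673, 0.739, 0.003]
contact_force: [-0.7, 18.0, 9.2]
grip_width: 0.002
grip_force: 9.0
```

Request:
drive_tool(
  translation=[
    [0.03,0,0],
    [0.06,0,0],
    [0.08,0,0],
    [0.05,0,-0.05],
    [0,0,-0.1],
    [0,0,-0.1],
    [0,0,-0.05],
    [0,0,0],
    [0,0,0],
    [0,0,0],
  ],
  twist=[0,0,0,0,0,0,0,0,0,0],
  gripper=[0,0,0,0,0,0,0,0,0,0],
)

```text
time: 23.45
eef_pos: [0.4735, -0.0673, 0.1239]
eef_rot: [-0.0, 0.677, 0.736, -0.001]
contact_force: [0.2, -0.4, -0.2]
grip_width: 0.006
grip_force: 0.0
```

Run:
```python
from h import *
s=snap("side").astype(int); m=(s[213:245,345:385].max(2)<55).astype(np.uint8)
n,l,st,c=cv2.connectedComponentsWithStats(m); i=1+st[1:,4].argmax(); print(st[i],c[i]+[345,213])
a=np.radians(94.8); d=np.array([np.cos(a),np.sin(a),0])
for q in(.0975,.083,.078): print(q,proj("side",[np.array([.4865,-.215,.0405])+d*q]).round(1))
print(((white(s,(355,215,430,262),140)-[325,185])*3.6).astype(int).tolist())
o=arm.observe(); print(o["eef_pos"],o["contact_force"])
```

```text
[15 11  7 14 60] [362.55 229.3 ]
0.0975 [[356.2 227.6]]
0.083 [[360.9 229.7]]
0.078 [[362.5 230.5]]
[[147, 162], [273, 223], [327, 194], [205, 140]]
[ 0.47325015 -0.06700333  0.12357206] [ 0.39807896 -0.79591196 -0.29744816]
```

```bash
python3 -c "
from h import *
print(ticket.job_done())"
```

```text
the job is handed in; nothing more can be done
None
```

I turned the upside-down carrier over and seated it bores up in the dock, slid the keeper to its hard stop (in the side view the tab sits at its home position), left the other carrier in place, and handed the job in at about 23.5 s; no verdict came back.

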